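Pin the board carrier in line on its rework fixture

ROBOT

A 7-joint arm with a two-finger parallel gripper is mounted at the origin on the work surface. World frame = base frame: x ahead of the robot, y to its left, z up, the work surface at z = 0. Lengths are in mm, angles in rad, forces in N, time in s.
With the tool pointing down it reaches from about 400 to 875 mm from the base axis. Payload 4.4 kg.
Tool frame: the origin (TCP) lies at the very end of the fingers, on their centre line; the grasp point (between the pads) lies 19 mm behind it; y points along the fingers, x is the direction in which the jaws open and shut, and the axes are right-handed (so a half turn about y gives the same grasp; the last joint's range is limited). The gripper opens to 85 mm and grips with 20 to 120 N. Pads are 22 mm wide; open, the fingers measure 114 mm over their backs; the gripper's body (76 mm by 85 mm) begins 54 mm behind the grasp point. The pads swing forward as they close: fully open they stand 13 mm farther back than shut.
Start: joints at [-0.066, 0.628, 0.038, 1.517, -0.027, 0.996, -0.02], TCP at [650.014, 0.027, 231.313] pointing down, gripper open.
Joint ranges: [-3.06, 3.06], [-0.37, 2.12], [-1.25, 1.32], [0.18, 2.47], [-1.1, 4.24], [0.23, 1.98], [-2.94, 2.94]. Speed limits (rad/s): [2.57, 2.57, 3.14, 3.14, 3.14, 3.14, 3.14].

INTERFACE

Orientations are given as [roll, pitch, yaw] about the fixed x, y, z axes, in that order (R = Rz(yaw) Ry(pitch) Rx(roll)).
In Python, from cell import readout, eyes, finish_job gives the robot as it stands. The module is installed in compiled form; this text tells all that it offers.
- The arm moves only by the tool apply_moves, never from a script. Its argument "commands" is a list that holds one entry, the list of rows, each a list of 6 numbers: the shift along the tool's x, y, z in units of 0.04 m (1.0 is 0.04 m), then the turn, a rotation vector about the tool's x, y, z in units of 5 degrees (1.0 is 5 degrees). A call has 1 to 8 rows; each row shifts and turns the pose as measured when the row begins, along the tool's axes as they then stand; what a row does not reach is not made up. A row lasts 1/12 s, in which the tool goes at most 41.7 mm and 7.16 degrees, less where a joint would pass 70% of its speed; a pose out of reach is approached as far as the arm can. A call with a number of a shift or a turn outside -1 to 1 is refused whole. A call with a gripper value outside its range is refused whole. "claw" is the finger opening in mm, from 0 to 85.4, set as the call begins (left out, the last holds). The fingers move at their own pace and stop on an object; the grip force is fixed at half the most. Time passes only in rows, so rows that do not move let the fingers close. It gives the time, the measured TCP pose, the force and the opening at its end, in the units of the state.
- readout.read_state(): the state, without advancing time (a new reading comes with each control period).
- eyes.get_image(name): name is "scene" or "side" or "wrist"; returns a dict with "image" (400x640x3 uint8, red, green, blue), "mtx" (3x3 intrinsics, pixels), "k1" (the pictures are not rectified: a ray, as slopes to the right and down, at radius r is drawn at 1 + k1 r^2 times it, then the intrinsics apply), "rvec" (rotation vector, rad) and "tvec" (3), from world to camera coordinates, as OpenCV has them. Camera axes: x right, y down, z forward; pixel columns grow to the right and rows downward; lengths in mm; the calibration is good to about 2 mm. A picture is of the moment at which its call begins. There is no depth.
- finish_job(): hands the job in, once; it reports no verdict.
The state is a dict: "clock": time; "qpos": joint angles; "qd": joint speeds; "tau": joint torques, N m; "eef_pos": TCP position; "tool_rot": TCP orientation; "force": force on the tool from outside, world axes, zero at the start; "torque": the same for the moment, N m; "width": finger opening in mm.
Only numpy, scipy, OpenCV 4.12 (cv2) and the standard library are available. Lean on these libraries where they do the work, as an engineer would, in place of code of your own. Each camera call takes 0.05 s, during which the arm holds its last target. There are 200 camera calls.

TASK

The board carrier on the rework fixture has been latched out of line with the base plate. Lift the draw latch's lever past centre so that its hook comes free, then take the tapered pin from its stand and drive it down through the carrier's hole into the hole in the base until its collar is flush on the carrier, so that the pin pulls the two holes into line. Move the carrier with the pin only, not with the gripper, leave the latch open and the pin in place, and do not disturb the other things on the bench.

Things in the scene. Friction and masses are not known exactly. Their poses are not given: they have to be found in the camera images.
- fixture: Fixed rework fixture: dark steel base plate 210 x 126 x 14 mm on brass stand-offs, top 42 mm above the mat. Origin on the mat; x along it from the latch end (plate ends at -100 mm) to the pin-hole end (+110 mm), y across, z up. Side rails (10 mm wide, 48 mm high) guide the carrier along x, 1.5 mm play each side. Base hole axis at (55, 0) mm.
- base_hole (a point): Centre of the mouth of the base plate's through hole, on the plate's top face (42 mm above the mat). Hole 16 mm across, 14 mm deep, open below (28 mm of air above the mat).
- latch (a joint): Over-centre latch lever, steel, about 0.08 kg, 70 mm long, rad: 0 = shut, level, pointing along the fixture's -x past the plate's edge; grows as its free end is lifted up and over towards the carrier; 1.57 = upright, 2.3 = open stop. It swings freely and falls under its own weight: short of upright it falls shut, past upright it falls open to the stop and stays.
- latch_hinge (a point): Middle of the lever's hinge axle, 78 mm from the fixture's origin towards its -x, 62 mm above the mat. Axle along the fixture's y.
- latch_grip (a point): Middle of the lever's finger tab, 57 mm from the hinge (moves with the lever). The tab is 26 mm long, 20 mm wide across the fixture's y, 14 mm thick; when shut it hangs 62 mm above the mat in free space beyond the base plate. Pinch its two sides along the fixture's y; the tab may turn between the fingers while they stay pointing down.
- carrier: Loose aluminium board carrier 160 x 100 x 8 mm, about 0.4 kg, lying on the base plate between the rails, axes as the fixture's, origin at the centre of its underside. A green circuit board with chips is clipped on it near the latch (to 5 mm above it); a keeper block 20 mm wide, 8 mm high at its -x end. Starts 5 to 6.5 mm along -x from where the holes agree.
- carrier_hole (a point): Centre of the mouth of the carrier's through hole, on the carrier's top face (50 mm above the mat), at (35, 0) mm in the carrier. Hole 16 mm across, 8 mm deep, right through.
- pin: Loose steel tapered pin, 82 mm long, about 0.13 kg, upright in its stand. Origin at its lower point, z up. From below: taper from 4 mm across at the point to 14.5 mm at 26 mm up; straight shank to 44 mm; collar 26 mm across (44 to 48 mm); round dark handle 18 mm across (48 to 82 mm). Home = collar on the carrier, point 6 mm above the mat.
- pin_tip (a point): The pin's lower point.
- pin_collar (a point): Centre of the underside of the pin's collar, 44 mm above the point; 50 mm above the mat when home.
- pin_grip (a point): On the pin's axis, 70 mm above the point, in the handle: where to grip it (the collar's top is 22 mm lower).
- stand: Fixed black block 64 x 64 x 52 mm with one through hole 19 mm across that holds the pin; origin at the centre of its underside. The pin's collar rests on its top, pin point 8 mm above the mat. Stands to the left or right of the fixture.
- spool: Loose metal wire spool, 54 mm across, 44 mm tall, standing on the opposite side from the stand; leave alone. Origin at its underside.
- jar: Loose small white jar with a black cap, 44 mm across, 50 mm tall, beyond the fixture; leave alone. Origin at its underside.
- driver: Loose screwdriver 160 mm long lying beyond the fixture; leave alone. Origin at its underside.
- hook_lip (a point): Lower edge of the latch hook's lip (29 mm wide), behind the carrier's keeper when shut, 52 mm above the mat; then it stops the carrier before the holes agree (3.5 mm short). As the lever opens, the hook stays level and ends 10 mm higher and 23 mm towards the fixture's +x, clear of the keeper.
Not all that is in view belongs to the job. What is meant by the pin is not purple, and is the larger of those in its own colour. Leave any orange or turquoise look-alike of the stand alone.

How it is judged:
By the outcome, as a careful person would: the job done as asked, in the order asked, and still so for the second after the job is handed in, with the robot touching nothing.
It also fails if it takes over 62 s, if anything falls off the work surface, if the arm or the gripper's body presses on something with over 40 N, if the wrist force passes 120 N, or if a joint passes its speed limit or range.

## Working session

There is one attempt and no reset: what is moved stays moved. The work goes in short steps, Python scripts to look and compute and a tool call to move; the robot and the scene stay as the last step left them, time stands still between calls to the robot, and variables do not carry over. Pictures are saved under pics/ and viewed, about 8 in all and at most 12, crops included, and the job is handed in when it is done.

Besides the shell and the picture viewer there is one more tool, called after "Call:" as name([rows], argument=value, ...), one row to a line, values as JSON. apply_moves: Moves the arm, as the interface text tells. Shifts and turns lie within -1 to 1; 1 stands for 0.04 m of shift or 5 degrees of turn. Its arguments: {"type":"object","properties":{"commands":{"type":"array"},"claw":{"type":"number"}},"required":["commands"]}

```bash
mkdir -p pics
cat > h.py <<'E'
import numpy as np, cv2
from cell import readout, eyes, finish_job
from scipy.spatial.transform import Rotation as R
def shot(name,f=None):
    d=eyes.get_image(name)
    if f: cv2.imwrite('pics/'+f,d['image'][:,:,::-1]); 
    if f: np.save('pics/'+f+'.npy',d,allow_pickle=True)
    return d
def load(f): return np.load('pics/'+f+'.npy',allow_pickle=True).item()
def ray(d,uv):
    K=np.array(d['mtx'],float); uv=np.atleast_2d(np.array(uv,float))
    p=cv2.undistortPoints(uv.reshape(-1,1,2),K,np.array([d['k1'],0,0,0],float)).reshape(-1,2)
    Rm=cv2.Rodrigues(np.array(d['rvec'],float))[0]; t=np.array(d['tvec'],float).reshape(3)
    return -Rm.T@t, np.c_[p,np.ones(len(p))]@Rm
def onz(d,uv,z):
    c,r=ray(d,uv); return c+r*((z-c[2])/r[:,2])[:,None]
def proj(d,P):
    return cv2.projectPoints(np.atleast_2d(np.array(P,float)),np.array(d['rvec'],float),np.array(d['tvec'],float),np.array(d['mtx'],float),np.array([d['k1'],0,0,0],float))[0].reshape(-1,2)
def tri(views):
    A=np.zeros((3,3));b=np.zeros(3)
    for d,uv in views:
        c,r=ray(d,uv); r=r[0]/np.linalg.norm(r[0]); M=np.eye(3)-np.outer(r,r); A+=M;b+=M@c
    return np.linalg.solve(A,b)
def st():
    s=readout.read_state(); print({k:np.round(s[k],3).tolist() for k in ('clock','eef_pos','tool_rot','force','width','qpos')}); return s
E
python3 - <<'E'
from h import *
s=st(); print(s['tool_rot'])
for n in ('scene','side','wrist'):
    d=shot(n,n+'0.png'); c,_=ray(d,[320,200]); print(n,c.round(),d['k1'],d['mtx'][0][0])
E
```

```text
{'clock': 0.0, 'eef_pos': [649.375, 0.026, 230.4], 'tool_rot': [-1.571, 0.002, 0.0], 'force': [0.079, 0.568, -0.075], 'width': 85.428, 'qpos': [-0.066, 0.629, 0.038, 1.518, -0.027, 0.996, -0.02]}
[-1.57084530e+00  1.86713755e-03  3.66650814e-06]
scene [922. 557. 941.] -0.010381073341826494 413.78425180021793
side [443. 659. 767.] 0.012656868361767293 390.15175547871604
wrist [650.  78. 374.] 0.007906621725815004 328.7963231058056
```

View pics/scene0.png

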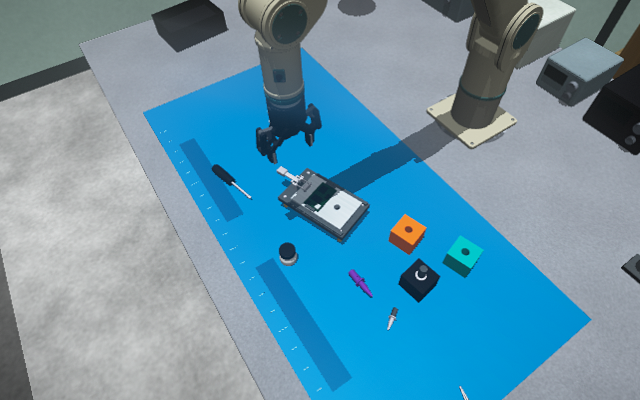

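View pics/side0.png

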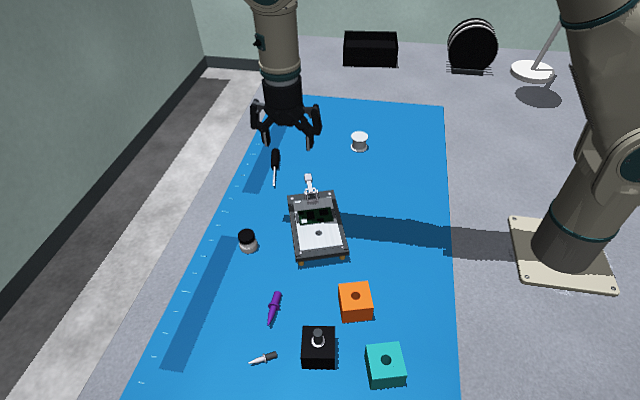

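Scene view: the fixture is at about (325,205), with the lever tab at (287,175). Candidates for the pin are:
- the steel pin with a dark handle in the black stand, (422,270)
- the purple pin lying at (360,283)
- a small steel pin lying at (392,318)

The orange (408,233) and turquoise (463,255) blocks are stand look-alikes. I choose the one in the black stand and will check it in a crop.

Run:
```python
from h import *
a=load('scene0.png')['image'][:,:,::-1]; b=load('side0.png')['image'][:,:,::-1]
A=cv2.resize(a[158:248,265:375],None,fx=5,fy=5,interpolation=cv2.INTER_CUBIC)[:, :]
B=cv2.resize(b[165:275,275:360],None,fx=4,fy=4,interpolation=cv2.INTER_CUBIC)
C=cv2.resize(a[250:335,375:445],None,fx=3,fy=3,interpolation=cv2.INTER_CUBIC)
im=np.zeros((600,800,3),np.uint8)
A=cv2.resize(a[158:248,265:375],None,fx=4,fy=4,interpolation=cv2.INTER_CUBIC)
im[:360,:440]=A; im[:440,445:785]=B[:440]; im[362:362+238,:210]=C[:238]
cv2.imwrite('pics/crop1.png',im)
for n,uvs in (('scene',[(337,207),(422,270),(287,175)]),('side',[(318,233),(318,335),(309,178)])):
    d=load(n+'0.png')
    for uv,z in zip(uvs,(50,70,62)): print(n,onz(d,uv,z).round())
```

```text
scene [[572.  72.  50.]]
scene [[519. 333.  70.]]
scene [[630. -84.  62.]]
side [[573.  73.  50.]]
side [[523. 334.  70.]]
side [[ 631. -102.   62.]]
```

View pics/crop1.png

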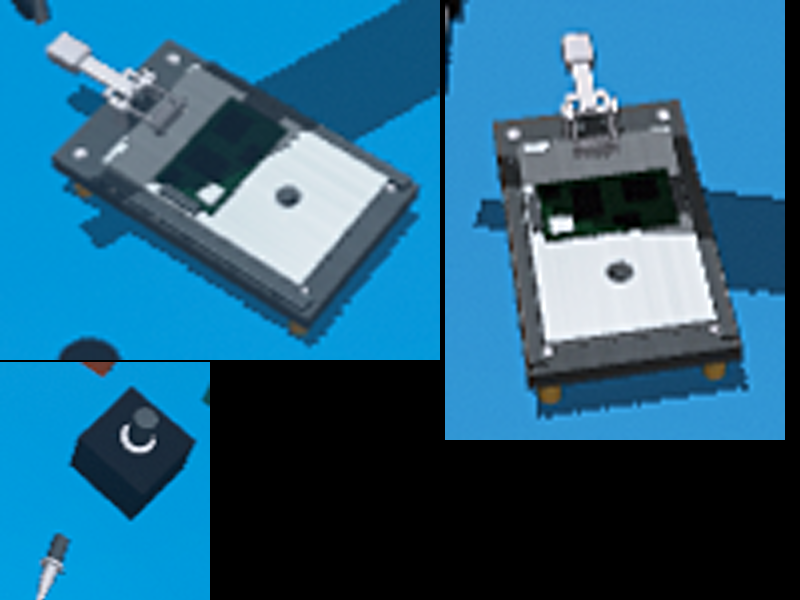

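The crop confirms the pin in the black stand: a big steel pin, dark handle and steel collar. The loose one is smaller. The wrist view may give a finer measurement.

View pics/wrist0.png

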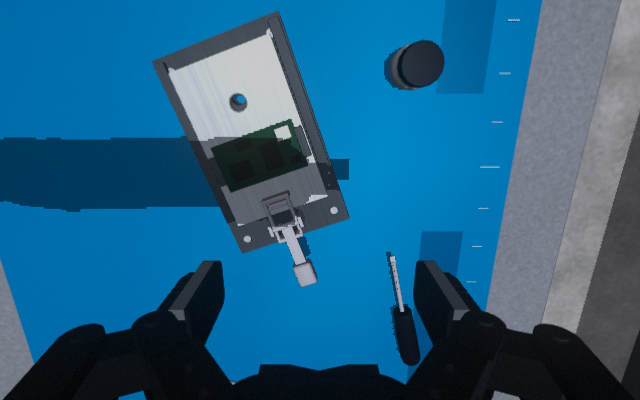

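The wrist view shows the carrier hole at (238,101), the tab at (305,273), and base plate screws at (247,239) and (334,210).

Run:
```python
from h import *
d=load('wrist0.png'); im=d['image'].astype(int)
g=cv2.cvtColor(d['image'],cv2.COLOR_RGB2GRAY)
# carrier hole: not-bright blob inside white
sub=(g[80:125,215:262]<150).astype(np.uint8)
n,l,s,c=cv2.connectedComponentsWithStats(sub); 
for i in range(1,n):
    if 50<s[i,4]<800: print('hole',c[i]+[215,80],s[i]); h=c[i]+[215,80]; 
sat=im.max(2)-im.min(2)
m=((sat<45)&(g>110)).astype(np.uint8); m[:262]=0; m[290:]=0; m[:,:285]=0;m[:,325:]=0
n,l,s,c=cv2.connectedComponentsWithStats(m)
for i in range(1,n):
    if s[i,4]>40: print('tab',c[i],s[i])
H=onz(d,h,50)[0]; print('H',H)
for uv in ((303,275),): print('tab',onz(d,uv,69))
S=onz(d,[(247,239),(334,210)],43); print(S)
q=onz(d,[(278,12),(153,62)],90*0+48); print('rail/plate end corners',q)
print('yaw from tab',np.degrees(np.arctan2(*(H-onz(d,(304,274),67)[0])[[1,0]])))
v=S[0]-S[1]; print('from screws', np.degrees(np.arctan2(v[1],v[0])), 'mid',S.mean(0))
# stand top from scene/side: triangulate pin handle top
for n in ('scene','side'):
    e=load(n+'0.png'); x=e['image'].astype(int); sel=(x.max(2)<60)
    print(n, x[270,422] if n=='scene' else x[335,318])
```

```text
hole [237.61090909 102.2       ] [ 14  13  18  20 275]
tab [304.56712329 274.57808219] [293 263  24  24 365]
H [572.88051949  72.10047616  50.        ]
tab [[ 632.96480284 -101.36375836   69.        ]]
[[570.64995176 -71.98872488  43.        ]
 [665.73406421 -38.18837632  43.        ]]
rail/plate end corners [[613.70262736 147.85332238  48.        ]
 [497.65544649 107.19131043  48.        ]]
yaw from tab 109.38967764075446
from screws -160.43079859855064 mid [618.19200798 -55.0885506   43.        ]
scene [ 82  99 113]
side [ 92  99 107]
```

Add to h.py:
```python
def need(P,yaw):
    """units to go: shift in tool axes after pure tilt-fix+yaw; plus rotvec in tool axes"""
    s=readout.read_state(); Rm=R.from_euler('xyz',s['tool_rot']); T=R.from_euler('xyz',[-np.pi/2,0,np.radians(yaw)])
    d=np.array(P)-s['eef_pos']
    print('t',round(s['clock'],2),'pos',np.round(s['eef_pos'],1),'w',round(s['width'],1),'F',np.round(s['force'],1),'\n now-axes',(Rm.inv().apply(d)/40).round(3),'target-axes',(T.inv().apply(d)/40).round(3),'turn/5',(np.degrees((Rm.inv()*T).as_rotvec())/5).round(3))
```

```text
(no output)
```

Call:
apply_moves([
  [[0,0.5,0,0,-0.98,0],[0,0.5,0,0,-0.98,0],[0,0.5,0,0,-0.98,0],[0,0.5,0,0,-0.98,0],[0,0,0,0,0,0]],
], claw=60)

```text
clock: 0.57
eef_pos: [650.1, 0.2, 148.2]
tool_rot: [-1.571, -0.001, 0.358]
force: [-1.0, 0.1, -0.6]
width: 60.1
```

```bash
python3 -c "
from h import *
need([633.8,-101.3,100],19.5)"
```

```text
t 0.57 pos [6.501e+02 2.000e-01 1.482e+02] w 60.1 F [-1.   0.1 -0.6] 
 now-axes [-1.271  1.206 -2.233] target-axes [-1.23   1.206 -2.255] turn/5 [0.004 0.203 0.007]
```

Call:
apply_moves([
  [[-0.42,0.1,-0.75,0,0.2,0],[-0.41,0.3,-0.75,0,0,0],[-0.41,0.4,-0.75,0,0,0],[0,0.4,0,0,0,0],[0,0,0,0,0,0]],
])

```text
clock: 0.98
eef_pos: [635.4, -101.7, 100.6]
tool_rot: [-1.57, -0.004, 0.333]
force: [-0.2, 0.5, -0.5]
width: 59.6
```

```bash
python3 -c "
from h import *
need([633.8,-101.3,43],19.5)
d=shot('wrist','wrist1.png'); print(proj(d,[[633.8,-101.3,69],[615.4,-47.9,62],[572.9,72,50]]))"
```

```text
t 0.98 pos [ 635.4 -101.7  100.6] w 59.6 F [-0.2  0.5 -0.5] 
 now-axes [-0.041  1.441  0.02 ] target-axes [-0.035  1.441  0.022] turn/5 [-0.011 -0.082  0.043]
[[ 315.26625789  235.65673546]
 [ 315.14350399  135.49176382]
 [ 312.2813477  -147.53708706]]
```

View pics/wrist1.png

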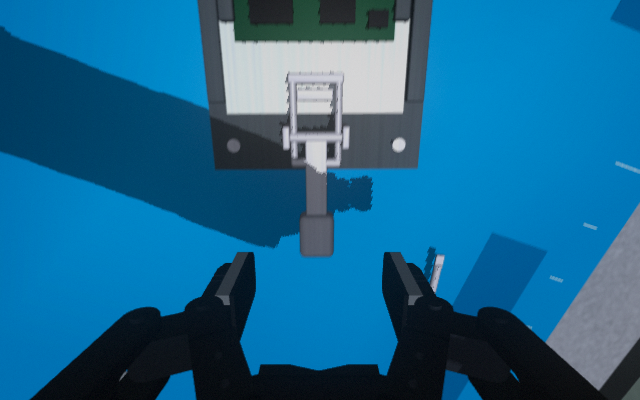

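The tab is at (317,235), against a predicted (315,236), and it is centred between the fingers. I'll descend and pinch.

Call:
apply_moves([
  [[-0.03,0.5,0.02,0,0,0],[0,0.5,0,0,0,0],[0,0.44,0,0,0,0],[0,0,0,0,0,0]],
])

```text
clock: 1.37
eef_pos: [641.1, -101.6, 50.5]
tool_rot: [-1.577, -0.015, 0.329]
force: [-1.1, -0.0, 0.4]
width: 59.8
```

Call:
apply_moves([
  [[0,0,0,0,0,0],[0,0,0,0,0,0],[0,0,0,0,0,0],[0,0,0,0,0,0],[0,0,0,0,0,0],[0,0,0,0,0,0]],
], claw=10)

```text
clock: 1.87
eef_pos: [634.8, -102.5, 55.7]
tool_rot: [-1.577, -0.001, 0.33]
force: [0.6, -0.6, -11.2]
width: 18.5
```

```bash
python3 -c "
from h import *
need([633.8,-101.3,43],19.5)
for a in np.arange(0,2.31,0.2): print(round(a,2), np.round([57*(1-np.cos(a))/40, 57*np.sin(a)/40],3))
d=57*(np.cos(np.arange(0,2.2,.15)));e=57*np.sin(np.arange(0,2.2,.15))
print(np.c_[-np.diff(e),-np.diff(d)].round(1)/40)
"
```

```text
t 1.87 pos [ 634.8 -102.5   55.7] w 18.5 F [  0.6  -0.6 -11.2] 
 now-axes [-0.015  0.318  0.039] target-axes [-0.014  0.318  0.037] turn/5 [ 0.075 -0.117  0.013]
0.0 [0. 0.]
0.2 [0.028 0.283]
0.4 [0.112 0.555]
0.6 [0.249 0.805]
0.8 [0.432 1.022]
1.0 [0.655 1.199]
1.2 [0.909 1.328]
1.4 [1.183 1.404]
1.6 [1.467 1.424]
1.8 [1.749 1.388]
2.0 [2.018 1.296]
2.2 [2.264 1.152]
[[-0.2125  0.015 ]
 [-0.2075  0.0475]
 [-0.1975  0.0775]
 [-0.185   0.1075]
 [-0.1675  0.1325]
 [-0.145   0.1575]
 [-0.12    0.1775]
 [-0.0925  0.1925]
 [-0.0625  0.205 ]
 [-0.03    0.2125]
 [ 0.      0.2125]
 [ 0.0325  0.21  ]
 [ 0.065   0.2025]
 [ 0.0925  0.1925]]
```

Call:
apply_moves([
  [[0,0,0,0,0,0],[0,0,0,0,0,0],[0,0.15,0.02,0.07,-0.1,0],[0,0.1,0.02,0,0,0],[0,0.07,0,0,0,0],[0,0,0,0,0,0]],
], claw=40)

```text
clock: 2.37
eef_pos: [639.8, -99.3, 46.2]
tool_rot: [-1.573, -0.012, 0.34]
force: [0.3, -0.8, 0.0]
width: 40.2
```

```bash
python3 -c "
from h import *
need([633.8,-101.3,43],19.5)
d=shot('wrist','wrist2.png')"
```

```text
t 2.37 pos [639.8 -99.3  46.2] w 40.2 F [ 0.3 -0.8  0. ] 
 now-axes [-0.159  0.079  0.003] target-axes [-0.158  0.081  0.003] turn/5 [ 0.026 -0.008  0.134]
```

View pics/wrist2.png

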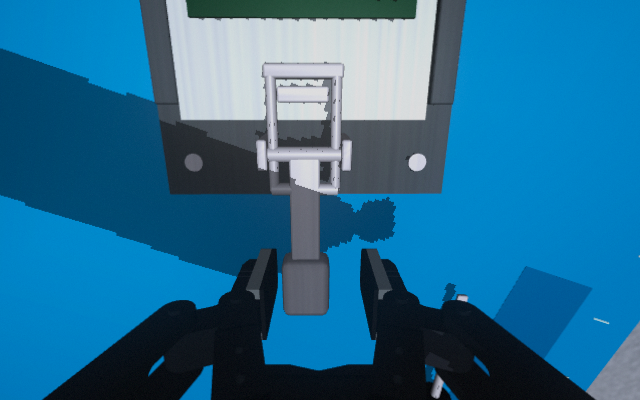

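The tab is at (306,285), about 6 mm left of the finger centre. The downward rows drifted sideways, so I'll correct that and pinch.

Call:
apply_moves([
  [[-0.16,0.08,0,0,0,0.13],[0,0,0,0,0,0],[0,0,0,0,0,0]],
])

```text
clock: 2.67
eef_pos: [633.5, -101.6, 42.8]
tool_rot: [-1.573, 0.0, 0.339]
force: [0.2, -0.2, 0.3]
width: 39.8
```

```bash
python3 -c "
from h import *
need([633.8,-101.3,43],19.5)"
```

```text
t 2.67 pos [ 633.5 -101.6   42.8] w 39.8 F [ 0.2 -0.2  0.3] 
 now-axes [ 0.01  -0.004  0.005] target-axes [ 0.01  -0.004  0.005] turn/5 [ 0.027 -0.011 -0.005]
```

Call:
apply_moves([
  [[0,0,0,0,0,0],[0,0,0,0,0,0],[0,0,0,0,0,0],[0,0,0,0,0,0],[0,0,0,0,0,0]],
], claw=12)

```text
clock: 3.08
eef_pos: [634.5, -101.4, 43.1]
tool_rot: [-1.574, -0.001, 0.34]
force: [1.3, 0.0, -1.6]
width: 18.9
```

Call:
apply_moves([
  [[0,-0.14,0.01,0,0,0],[0,-0.14,0.03,0,0,0],[0,-0.14,0.04,0,0,0],[0,-0.13,0.05,0,0,0],[0,0,0,0,0,0]],
])

```text
clock: 3.5
eef_pos: [632.9, -96.9, 63.5]
tool_rot: [-1.575, -0.002, 0.34]
force: [2.7, 0.5, -7.2]
width: 18.9
```

```bash
cat >> h.py <<'E'
def lever():
    s=readout.read_state(); u=np.array([np.cos(np.radians(109.5)),np.sin(np.radians(109.5))])
    p=s['eef_pos']; fx=(np.array(p[:2])-[615.4,-47.9])@u; z=p[2]+19-62
    lat=(np.array(p[:2])-[615.4,-47.9])@[u[1],-u[0]]
    print('fx from hinge',round(fx,1),'z',round(z,1),'lat',round(lat,1),'rad',round(np.hypot(fx,z),1),'ang',round(np.arctan2(z,-fx),3),'F',np.round(s['force'],1),'w',round(s['width'],1),'t',s['clock'])
E
python3 -c "
from h import *
lever()"
```

```text
fx from hinge -52.0 z 20.5 lat 0.2 rad 55.9 ang 0.375 F [ 2.7  0.5 -7.2] w 18.9 t 3.5
```

Call:
apply_moves([
  [[0,-0.18,0.08,0,0,0],[0,-0.17,0.11,0,0,0],[0,-0.15,0.13,0,0,0],[0,-0.14,0.15,0,0,0],[0,0,0,0,0,0]],
])

```text
clock: 3.92
eef_pos: [626.0, -77.4, 89.9]
tool_rot: [-1.575, -0.002, 0.34]
force: [2.5, 0.4, -10.1]
width: 18.7
```

```bash
python3 -c "
from h import *
lever()"
```

```text
fx from hinge -31.4 z 46.9 lat 0.2 rad 56.4 ang 0.981 F [  2.5   0.4 -10.1] w 18.7 t 3.9167
```

Call:
apply_moves([
  [[0,-0.1,0.16,0,0,0],[0,-0.08,0.17,0,0,0],[0,-0.05,0.18,0,0,0],[0,-0.02,0.18,0,0,0],[0,0,0,0,0,0]],
])

```text
clock: 4.33
eef_pos: [618.5, -56.0, 100.4]
tool_rot: [-1.585, -0.005, 0.338]
force: [5.3, 1.8, -17.1]
width: 18.5
```

```bash
python3 -c "
from h import *
lever()"
```

```text
fx from hinge -8.7 z 57.4 lat 0.2 rad 58.1 ang 1.42 F [  5.3   1.8 -17.1] w 18.5 t 4.3333
```

Call:
apply_moves([
  [[0,0.02,0.18,0,0,0],[0,0.02,0.18,0,0,0],[0,0.04,0.18,0,0,0],[0,0.05,0.18,0,0,0],[0,0.07,0.17,0,0,0],[0,0,0,0,0,0]],
])

```text
clock: 4.83
eef_pos: [615.1, -45.8, 101.3]
tool_rot: [-1.619, -0.016, 0.326]
force: [9.5, 4.0, -31.9]
width: 18.5
```

```bash
python3 -c "
from h import *
lever()"
```

```text
fx from hinge 2.1 z 58.3 lat 0.4 rad 58.3 ang 1.606 F [  9.5   4.  -31.9] w 18.5 t 4.8333
```

Call:
apply_moves([
  [[0,0.06,0.05,0.3,0,0],[0,0.04,0.05,0.3,0,0],[0,0,0,0,0,0]],
])

```text
clock: 5.08
eef_pos: [615.8, -47.4, 101.3]
tool_rot: [-1.573, -0.019, 0.322]
force: [6.3, 2.3, -23.0]
width: 18.4
```

```bash
python3 -c "
from h import *
lever(); s=st(); print(s['torque'])
shot('wrist','wrist3.png')"
```

```text
fx from hinge 0.3 z 58.3 lat 0.5 rad 58.3 ang 1.576 F [  6.3   2.3 -23. ] w 18.4 t 5.0833
{'clock': 5.083, 'eef_pos': [615.752, -47.448, 101.267], 'tool_rot': [-1.573, -0.019, 0.322], 'force': [6.273, 2.341, -23.041], 'width': 18.405, 'qpos': [0.066, 0.734, -0.052, 1.74, 0.05, 0.651, 0.309]}
[ 0.55019105 -1.07581871 -0.02929219]
```

View pics/wrist3.png

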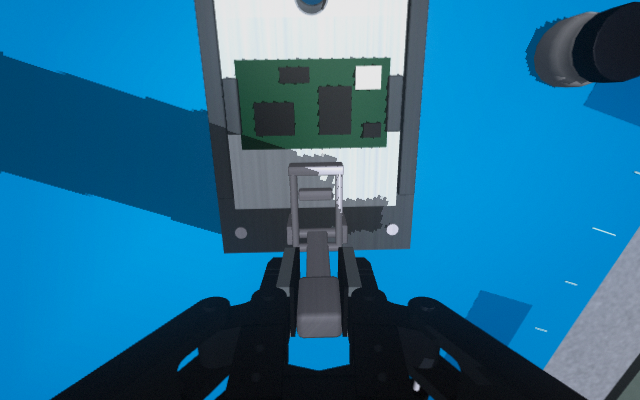

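```bash
python3 -c "
from h import *
d=load('wrist3.png'); u=np.array([np.cos(np.radians(109.5)),np.sin(np.radians(109.5))])
print('hinge',proj(d,[[615.4,-47.9,62]]))
for a in (1.2,1.3,1.4,1.5,1.6,1.7):
  P=[]
  for r in (44,57,70):
    for n in (-7,7):
      f=-r*np.cos(a)-n*np.sin(a)*-1; z=62+r*np.sin(a)+n*np.cos(a)
      P.append([*(np.array([615.4,-47.9])+u*f),z])
  print(a,proj(d,P)[:,1].round().tolist())
"
```

```text
hinge [[315.89457798 232.13012205]]
1.2 [303.0, 286.0, 326.0, 310.0, 353.0, 337.0]
1.3 [298.0, 279.0, 321.0, 301.0, 346.0, 326.0]
1.4 [293.0, 271.0, 313.0, 290.0, 337.0, 313.0]
1.5 [287.0, 262.0, 305.0, 279.0, 326.0, 298.0]
1.6 [280.0, 253.0, 295.0, 266.0, 313.0, 282.0]
1.7 [272.0, 244.0, 284.0, 253.0, 298.0, 264.0]
```

Call:
apply_moves([
  [[0,0.04,0.08,-0.9,0,0],[0,0.02,0.08,-0.9,0,0],[0,0.0,0.08,-0.9,0,0],[0,0,0.08,-0.9,0,0]],
])

```text
clock: 5.47
eef_pos: [612.8, -38.5, 100.4]
tool_rot: [-1.889, -0.026, 0.303]
force: [10.1, -7.6, -36.1]
width: 18.9
```

```bash
cat >> h.py <<'E'
def lever2():
    s=readout.read_state(); u=np.array([np.cos(np.radians(109.5)),np.sin(np.radians(109.5))])
    Rm=R.from_euler('xyz',s['tool_rot']).as_matrix(); p=np.array(s['eef_pos'])-19*Rm[:,1]
    fx=(p[:2]-[615.4,-47.9])@u; z=p[2]-62; lat=(p[:2]-[615.4,-47.9])@[u[1],-u[0]]
    T=R.from_euler('xyz',[-np.pi/2,0,np.radians(19.5)])
    print('grasp fx',round(fx,1),'z',round(z,1),'lat',round(lat,1),'rad',round(np.hypot(fx,z),1),'ang',round(np.arctan2(z,-fx),3),'turn-to-vertical/5',(np.degrees((R.from_matrix(Rm).inv()*T).as_rotvec())/5).round(2),'F',np.round(s['force'],1),'torque',np.round(s['torque'],2),'w',round(s['width'],1))
E
python3 -c "
from h import *
lever2()"
```

```text
grasp fx 15.7 z 56.4 lat 0.4 rad 58.6 ang 1.843 turn-to-vertical/5 [ 3.65 -0.47  0.23] F [ 10.1  -7.6 -36.1] torque [ 1.08 -0.87  0.61] w 18.9
```

Call:
apply_moves([
  [[0,0.06,0.06,-0.6,0,0],[0,0.04,0.06,-0.6,0,0],[0,0.04,0.06,-0.3,0,0]],
])

```text
clock: 5.72
eef_pos: [610.7, -32.7, 98.0]
tool_rot: [-2.032, -0.025, 0.307]
force: [4.5, -6.6, -4.5]
width: 18.7
```

```bash
python3 -c "
from h import *
lever2()
d=shot('wrist','wrist4.png'); shot('side','side4.png');shot('scene','scene4.png')
u=np.array([np.cos(np.radians(109.5)),np.sin(np.radians(109.5))])
for a in (1.4,1.5,1.6,1.7,1.8,1.9,2.0):
  P=[]
  for r in (44,57,70):
    for n in (-7,7):
      f=-r*np.cos(a)-n*np.sin(a)*-1; z=62+r*np.sin(a)+n*np.cos(a)
      P.append([*(np.array([615.4,-47.9])+u*f),z])
  print(a,proj(d,P)[:,1].round().tolist())
im=load('wrist4.png')['image'][180:380,220:420,::-1]
b=load('side4.png')['image'][120:240,260:360,::-1]
o=np.zeros((600,800,3),np.uint8); o[:400,:400]=cv2.resize(im,(400,400)); o[:480,400:]=cv2.resize(b,(400,480)); cv2.imwrite('pics/c4.png',o[:480])
"
```

```text
grasp fx 24.4 z 53.0 lat 0.5 rad 58.3 ang 2.002 turn-to-vertical/5 [ 5.29 -0.44  0.19] F [ 4.5 -6.6 -4.5] torque [-0.59 -0.42  0.32] w 18.7
1.4 [305.0, 296.0, 330.0, 322.0, 358.0, 352.0]
1.5 [303.0, 291.0, 328.0, 317.0, 356.0, 346.0]
1.6 [300.0, 285.0, 325.0, 310.0, 352.0, 338.0]
1.7 [297.0, 278.0, 320.0, 301.0, 346.0, 328.0]
1.8 [292.0, 271.0, 313.0, 291.0, 338.0, 316.0]
1.9 [286.0, 263.0, 305.0, 280.0, 328.0, 302.0]
2.0 [279.0, 254.0, 296.0, 268.0, 315.0, 286.0]
```

View pics/c4.png

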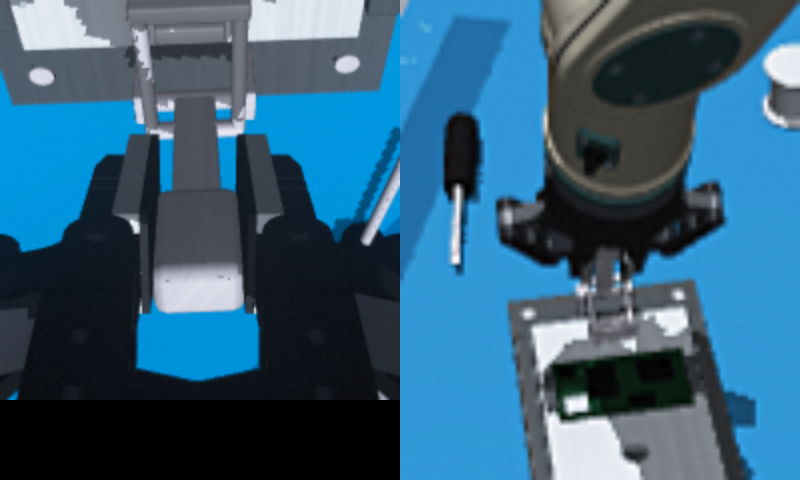

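The lever is at about 1.8 rad, past upright. I'll open wide and let it fall to the stop.

Call:
apply_moves([
  [[0,0,0,0,0,0],[0,0,0,0,0,0],[0,0,0,0,0,0],[0,0,0,0,0,0],[0,0,0,0,0,0],[0,0,0,0,0,0]],
], claw=60)

```text
clock: 6.37
eef_pos: [610.1, -31.2, 100.3]
tool_rot: [-2.024, -0.028, 0.301]
force: [-0.3, 0.4, 0.5]
width: 60.1
```

Call:
apply_moves([
  [[0,-0.7,0,0.5,0,0],[0,-0.8,0,0.9,0,0],[0,-0.8,0,0.9,0,0],[0,-0.4,0,0.9,0,0],[0,0,0,0.9,0,0],[0,0,0,0.9,0,0]],
])

```text
clock: 6.87
eef_pos: [592.5, 16.1, 202.4]
tool_rot: [-1.568, -0.022, 0.317]
force: [0.8, -0.1, -0.2]
width: 60.0
```

```bash
python3 -c "
from h import *
need([521,333,200],19.5)
d=shot('wrist','wrist5.png'); b=shot('side','side5.png')
u=np.array([np.cos(np.radians(109.5)),np.sin(np.radians(109.5))])
for a in (0,1.8,2.3):
  print(a,proj(d,[[*(np.array([615.4,-47.9])-u*r*np.cos(a)),62+r*np.sin(a)] for r in (0,57)]).round().tolist())
c=cv2.resize(b['image'][150:390,230:430,::-1],None,fx=1.5,fy=1.667); o=np.zeros((400,800,3),np.uint8); o[:,:500]=d['image'][:,70:570,::-1];o[:,500:]=c[:400,:300]
cv2.imwrite('pics/c5.png',o)
"
```

```text
t 6.87 pos [592.5  16.1 202.4] w 60.0 F [ 0.8 -0.1 -0.2] 
 now-axes [0.768 0.1   8.084] target-axes [0.96  0.06  8.064] turn/5 [-0.031 -0.27   0.248]
0 [[317.0, 256.0], [318.0, 307.0]]
1.8 [[317.0, 256.0], [318.0, 274.0]]
2.3 [[317.0, 256.0], [317.0, 238.0]]
```

View pics/c5.png

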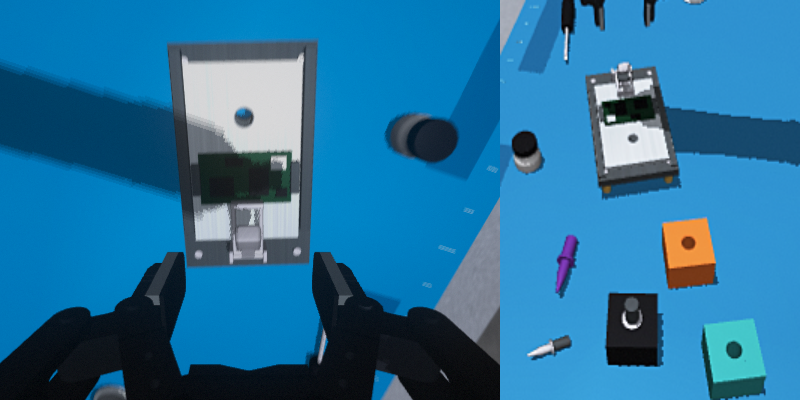

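The latch is open, with the tab at (317,238) as predicted for 2.3 rad. Next I'll go near the stand for a close wrist look.

Call:
apply_moves([
  [[0.13,0,0.87,0,-0.27,0.25],[0.13,0,0.87,0,0,0],[0.13,0,0.87,0,0,0],[0.13,0,0.87,0,0,0],[0.13,0,0.87,0,0,0],[0.13,0,0.87,0,0,0],[0.13,0,0.87,0,0,0],[0,0,0,0,0,0]],
])

```text
clock: 7.63
eef_pos: [543.6, 259.9, 191.4]
tool_rot: [-1.592, 0.012, 0.322]
force: [-1.7, 1.7, -0.2]
width: 60.3
```

```bash
python3 -c "
from h import *
need([521,333,200],19.5)
d=shot('wrist','wrist6.png'); print(proj(d,[[521,333,90],[521,333,56]]))
"
```

```text
t 7.63 pos [543.6 259.9 191.4] w 60.3 F [-1.7  1.7 -0.2] 
 now-axes [ 0.039 -0.257  1.906] target-axes [ 0.076 -0.216  1.91 ] turn/5 [ 0.245 -0.21  -0.137]
[[322.11331528  94.68368412]
 [322.20478422  93.80025726]]
```

View pics/wrist6.png

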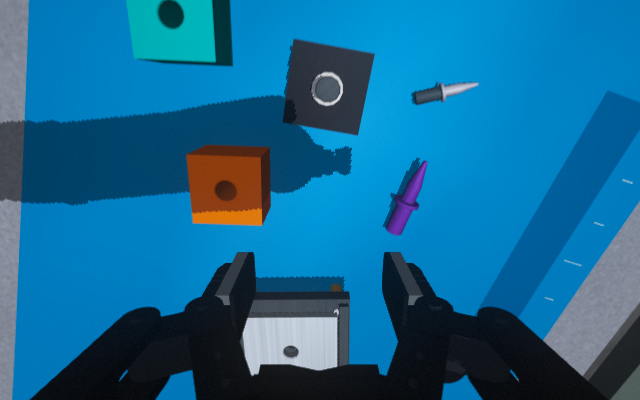

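The pin in the black stand is at (327,89), with its white collar ring clear. The carrier hole is at (291,351). I'll measure both.

```bash
python3 -c "
from h import *
d=load('wrist6.png'); g=cv2.cvtColor(d['image'],cv2.COLOR_RGB2GRAY)
m=(g[60:120,300:355]>150).astype(np.uint8); n,l,s,c=cv2.connectedComponentsWithStats(m)
for i in range(1,n):
  if s[i,4]>30:
    ct,_=cv2.findContours((l==i).astype(np.uint8),0,1); (x,y),r=cv2.minEnclosingCircle(ct[0]); print(s[i],x+300,y+60,r, onz(d,(x+300,y+60),56))
s=g[338:365,275:307]; 
n,l,S,c=cv2.connectedComponentsWithStats((s<120).astype(np.uint8))
for i in range(1,n):
  if S[i,4]>30: print('hole',c[i]+[275,338],S[i],onz(d,c[i]+[275,338],50))
e=load('wrist5.png'); g=cv2.cvtColor(e['image'],cv2.COLOR_RGB2GRAY); s=g[100:135,295:335]
n,l,S,c=cv2.connectedComponentsWithStats((s<130).astype(np.uint8))
for i in range(1,n):
  if S[i,4]>30: print('hole5',c[i]+[295,100],S[i],onz(e,c[i]+[295,100],50))
"
```

```text
[ 15  12  28  34 215] 326.9905662536621 88.42452812194824 16.69466781616211 [[523.31897675 338.06454003  56.        ]]
hole [290.6119403  351.10447761] [  9   8  15  11 134] [[573.16429267  71.44393847  50.        ]]
hole5 [313.73003802 117.29657795] [ 10   9  19  18 263] [[573.1220055   73.32833345  50.        ]]
```

Call:
apply_moves([
  [[0.05,0.1,0.6,0.24,-0.21,-0.14],[0.05,0.4,0.5,0,0,0],[0,0.4,0.4,0,0,0],[0,0.4,0.2,0,0,0],[0,0,0,0,0,0],[0,0,0,0,0,0]],
])

```text
clock: 8.18
eef_pos: [521.7, 321.4, 133.0]
tool_rot: [-1.589, 0.004, 0.344]
force: [1.0, 0.5, 0.5]
width: 60.2
```

```bash
python3 -c "
from h import *
need([522.5,337,130],19.5)
d=shot('wrist','wrist7.png'); g=cv2.cvtColor(d['image'],cv2.COLOR_RGB2GRAY)
p=proj(d,[[522.5,337,56]])[0]; print(p); x0,y0=int(p[0])-45,int(p[1])-45
m=(g[y0:y0+90,x0:x0+90]>140).astype(np.uint8); n,l,s,c=cv2.connectedComponentsWithStats(m)
for i in range(1,n):
  if s[i,4]>30:
    ct,_=cv2.findContours((l==i).astype(np.uint8),0,1); (x,y),r=cv2.minEnclosingCircle(ct[0]); print(s[i],x+x0,y+y0,r, onz(d,(x+x0,y+y0),56))
for n in ('scene','side'):
  b=shot(n,n+'7.png'); print(n,proj(b,[[522.5,337,56],[522.5,337,90]]).round(1).tolist())
o=np.zeros((400,800,3),np.uint8); o[:,:500]=d['image'][:,70:570,::-1]
a=load('side0.png')['image'][310:380,285:350,::-1]; o[:200,500:686]=cv2.resize(a,(186,200))
a=load('scene0.png')['image'][245:305,390:450,::-1]; o[200:,500:700]=cv2.resize(a,(200,200)); cv2.imwrite('pics/c7.png',o)
"
```

```text
t 8.18 pos [521.7 321.4 133. ] w 60.2 F [1.  0.5 0.5] 
 now-axes [0.151 0.068 0.362] target-axes [0.15  0.075 0.361] turn/5 [ 0.213  0.038 -0.041]
[327.12339211 189.4008228 ]
[46 27 19 14 84] 337.0 177.5 11.10190200805664 [[525.94698939 347.31269175  56.        ]]
scene [[420.7, 274.7], [423.4, 268.2]]
side [[317.9, 340.0], [317.5, 331.7]]
```

View pics/c7.png

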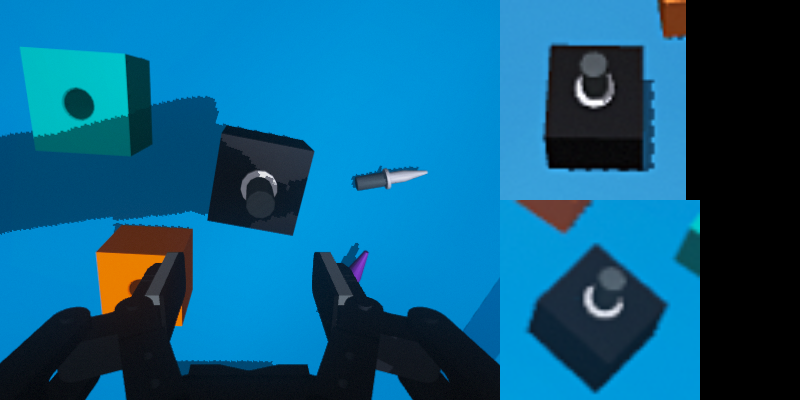

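```bash
python3 -c "
from h import *
d=load('wrist7.png'); print(onz(d,(329,187),56),onz(d,(330,205),90))
b=load('side0.png');print(onz(b,(317.9,341.1),56),onz(b,(317.5,332.8),90))
b=load('scene0.png');print(onz(b,(420.9,275.3),56))
need([523,338,100],19.5)
"
```

```text
[[523.12654167 339.07377572  56.        ]] [[523.26623045 337.88307931  90.        ]]
[[522.10134298 339.08871575  56.        ]] [[522.01072059 339.07824198  90.        ]]
[[523.13166338 338.29636111  56.        ]]
t 8.33 pos [522.9 320.8 134.2] w 60.3 F [ 0.8  0.3 -0.1] 
 now-axes [0.148 0.848 0.419] target-axes [0.146 0.855 0.404] turn/5 [ 0.201  0.014 -0.018]
```

Call:
apply_moves([
  [[0.15,0,0.41,0.2,0,0],[0,0.4,0,0,0,0],[0,0.3,0,0,0,0],[0,0,0,0,0,0],[0,0,0,0,0,0]],
])

```text
clock: 8.75
eef_pos: [528.5, 339.8, 109.6]
tool_rot: [-1.567, -0.008, 0.335]
force: [0.4, -0.5, 0.6]
width: 60.0
```

```bash
python3 -c "
from h import *
need([523,338.5,60.5],19.5)
"
```

```text
t 8.75 pos [528.5 339.8 109.6] w 60.0 F [ 0.4 -0.5  0.6] 
 now-axes [-0.151  1.227  0.009] target-axes [-0.141  1.228  0.014] turn/5 [-0.043 -0.058  0.095]
```

Call:
apply_moves([
  [[-0.14,0.3,0.01,0,0,0.1],[-0.03,0.4,0,0,0,0],[-0.03,0.35,0,0,0,0],[-0.03,0.1,0,0,0,0],[0,0,0,0,0,0]],
])

```text
clock: 9.17
eef_pos: [520.3, 337.6, 62.7]
tool_rot: [-1.566, -0.002, 0.333]
force: [-1.3, -0.2, -0.0]
width: 59.9
```

```bash
python3 -c "
from h import *
need([523,338.5,60.5],19.5)
"
```

```text
t 9.17 pos [520.3 337.6  62.7] w 59.9 F [-1.3 -0.2 -0. ] 
 now-axes [ 0.07   0.055 -0.002] target-axes [ 0.07   0.054 -0.002] turn/5 [-0.06  -0.08   0.019]
```

Call:
apply_moves([
  [[0.07,0.05,0,-0.06,-0.08,0],[0,0,0,0,0,0]],
])

```text
clock: 9.33
eef_pos: [523.1, 338.5, 60.8]
tool_rot: [-1.571, -0.001, 0.341]
force: [0.4, -0.5, 0.2]
width: 60.1
```

```bash
python3 -c "
from h import *
need([523,338.5,60.5],19.5)
d=shot('wrist','wrist8.png'); g=cv2.cvtColor(d['image'],cv2.COLOR_RGB2GRAY); p=proj(d,[[523,338.5,90]])[0]; print(p)
x,y=p.astype(int); np.set_printoptions(linewidth=250); print(g[y-32:y+36:4,x-60:x+60:4])
"
```

```text
t 9.33 pos [523.1 338.5  60.8] w 60.1 F [ 0.4 -0.5  0.2] 
 now-axes [-0.003  0.008  0.001] target-axes [-0.003  0.008  0.001] turn/5 [0.005 0.004 0.015]
[317.32578437 298.69153686]
[[ 18  20  21  23  21  21  19  24  23  21 142  30  33  33  33  34  34  33  32  31  78 135  22  21  24  21  24  23  25  27]
 [ 18  22  21  19  22  21  22  20  20  20 139  31  32  33  33  34  35  33  30  32  50  21  21  18  19  24  23  24  23  23]
 [ 20  22  21  22  22  23  19  22  22  24  20  32  31  34  34  36  34  32  36  31  28  22  20  21  21  22  21  24  39  21]
 [ 22  23  21  22  21  20  20  20  21  22  24  31  34  35  34  35  36  35  35  32  30  21  22  20  21  23  20  38  37  39]
 [ 21  22  23  21  24  21  18  22  21  24  20  34  33  37  54  56  51  49  34  34  32  26  38  37  36  24  37  37  38  39]
 [ 20  24  24  22  23  20  22  22  21  20  21  35  55  57  55  56  58  58  54  39  28  37  36  37  38  38  38  37  37  40]
 [ 25  23  22  23  20  22  23  21  22  22  24  51  54  54  57  57  60  59  55  56  31  36  37  36  37  38  36  38  39 105]
 [ 20  23  23  24  23  24  23  25  24  20  28  56  55  58 
[... 472 characters left out ...]
127 128  92  56  55  58  58  57  55  56  56  38  35  35  37  35  37  36  34 127 126]
 [127 129 126 127 127 128 128 127 127 128 128 128 107  57  57  57  51  58  57 128 103  63  38  36  36  35  37  35 128 127]
 [127 127 127 127 126 128 127 128 128 128 129 129 128 128 129 129 108 127 129 129 127 129 128 127 128 128 128 101 127 128]
 [128 127 128 128 126 126 126 128 128 127 127 129 128 128 128 128 127 129 128 128 129 128 128 128 128 128 127 128 127 126]
 [127 126 127 128 128 128 128 128 128 127 127 129 128 127 129 128 128 128 129 128 128 128 127 128 128 128 129 128 128 128]
 [127 127 127 127 128 128 126 128 127 129 129 128 128 128 129 128 129 128 128 127 128 128 128 128 128 127 128 128 127 127]]
```

The pin handle's top is centred within about 1 mm of the expected point. I'll grip it.

Call:
apply_moves([
  [[0,0,0,0,0,0],[0,0,0,0,0,0],[0,0,0,0,0,0],[0,0,0,0,0,0],[0,0,0,0,0,0],[0,0,0,0,0,0],[0,0,0,0,0,0]],
], claw=5)

```text
clock: 9.97
eef_pos: [524.4, 339.1, 63.5]
tool_rot: [-1.57, -0.005, 0.34]
force: [0.5, -0.1, -0.8]
width: 15.9
```

```bash
python3 -c "
from h import *
need([523,338.5,60.5],19.5)
"
```

```text
t 9.97 pos [524.4 339.1  63.5] w 15.9 F [ 0.5 -0.1 -0.8] 
 now-axes [-0.039  0.075 -0.003] target-axes [-0.039  0.075 -0.003] turn/5 [-0.006 -0.002  0.059]
```

Call:
apply_moves([
  [[0,-0.25,0,0,0,0],[0,-0.25,0,0,0,0],[0,-0.25,0,0,0,0],[0,-0.25,0,0,0,0]],
])

```text
clock: 10.3
eef_pos: [522.5, 337.9, 104.4]
tool_rot: [-1.572, 0.0, 0.34]
force: [0.1, -0.5, -0.7]
width: 16.2
```

```bash
python3 -c "
from h import *
need([523,338.5,150],19.5)
"
```

```text
t 10.3 pos [522.5 337.9 104.4] w 16.2 F [ 0.1 -0.5 -0.7] 
 now-axes [ 0.016 -1.139  0.009] target-axes [ 0.016 -1.139  0.01 ] turn/5 [ 0.01  -0.002 -0.001]
```

Call:
apply_moves([
  [[0,-0.4,0,0,0,0],[0,-0.4,0,0,0,0],[0,-0.34,0,0,0,0],[0,0,0,0,0,0],[0,0,0,0,0,0]],
])

```text
clock: 10.72
eef_pos: [524.6, 339.2, 159.9]
tool_rot: [-1.569, -0.009, 0.34]
force: [0.3, 0.3, -1.5]
width: 16.1
```

```bash
python3 -c "
from h import *
need([573,72.3,150],19.5)
d=shot('wrist','wrist9.png'); b=shot('side','side9.png'); shot('scene','scene9.png')
s=readout.read_state(); p=np.array(s['eef_pos'])
for n in ('scene9.png','side9.png'):
  q=load(n); print(n,proj(q,[p,p-[0,0,7],p-[0,0,55]]).round(1).tolist())
  g=cv2.cvtColor(q['image'],cv2.COLOR_RGB2GRAY); x,y=proj(q,[p-[0,0,30]])[0].astype(int)
  np.set_printoptions(linewidth=250); print(x,y); print(g[y-24:y+26:2,x-16:x+17:1])
"
```

```text
t 10.72 pos [524.6 339.2 159.9] w 16.1 F [ 0.3  0.3 -1.5] 
 now-axes [-1.086  0.228 -6.695] target-axes [-1.086  0.248 -6.694] turn/5 [-0.018 -0.004  0.099]
scene9.png [[429.4, 255.0], [428.7, 256.5], [424.6, 266.6]]
426 261
[[155 155 155 155 154 155 155 158 143  83  62  63  65  61  57  44  28  34  37  33  31  30  32  31  32  31  32  31  32  33  32  31  32]
 [156 156 155 155 156 158 148 106  67  64  63  63  88 109  77  27  32  38  38  55  81  79  56  36  29  32  32  33  35  33  31  32  32]
 [157 156 157 157 154 122  69  63  65  63  88 112 106  73  27  28  30  30  83 116  81  65  70  67  42  38  40  36  33  30  31  30  29]
 [143 161 161 151 105  65  64  63  92 111 109 111 112  98  48  26  29  83 129 129 130 129 101  44  39  41  37  32  28  29  29  28  28]
 [ 68  74  78  69  65  65  64  86 111 112 111 110 112 108  75  40  94 129 126 127 131 107  43  29  32  31  30  30  30  30  29  31  49]
 [ 71  68  67  65  63  92 112 110 113 108  95 122 147 105  71 107 129 126 127 132 108  48  26  29  30  31  32  29  29  27  30  47  63]
 [ 69  67  64  85 104 109 115 101  69  54  44  44  40  86 128 125
[... 5243 characters left out ...]
 15  14  13  16  12  13]
 [137 137 103  16  30  31  31  32  31  33  33  31  33  33  31  21   9   8   9   9  11   8  10  14  14  15  14  11  12  10  12  13  11]
 [139 141 106  19  34  35  32  30   8   7   9   9  11  12   6   8   9  10   9   8  11  10   9  10  11  12  13  13  14  12  12  12  11]
 [140 137  54   2   8   9  10  11  12  13  13  13  14  14   8  11  13   9  11   8   8  11  11   9  12  10  13  12  12  13  11  14  12]
 [140 139  58   4  13  14  11  13  11  13  13  12  13  13  11   9   9   8  11  13   9  10   9   9  14  13  12  11  13  13  13  11  12]
 [143 141  20   4  11  15  10  17  14  13  12  13  13  12  11  16   8   9   6  11   8  11  10  11  13  14  10  12  15  12  12  15  12]]
```

The side view puts the pin tip at (316,328) against a predicted (316,329). So the pin hangs vertical with its tip about 54 mm below the TCP, and home should be TCP z ≈ 60. I'll carry it to the hole, aiming 3 mm past the carrier hole centre towards the base hole.

Call:
apply_moves([
  [[-0.14,0,-0.85,0,0,0.1],[-0.14,0,-0.85,0,0,0],[-0.14,0,-0.85,0,0,0],[-0.14,0,-0.85,0,0,0],[-0.14,0,-0.85,0,0,0],[-0.14,0,-0.85,0,0,0],[-0.14,0,-0.85,0,0,0],[0,0,0,0,0,0]],
])

```text
clock: 11.53
eef_pos: [563.0, 95.4, 148.4]
tool_rot: [-1.567, 0.016, 0.351]
force: [0.2, -1.7, -1.8]
width: 16.1
```

```bash
python3 -c "
from h import *
need([572.0,75.1,125],19.5)
"
```

```text
t 11.53 pos [563.   95.4 148.4] w 16.1 F [ 0.2 -1.7 -1.8] 
 now-axes [ 0.046  0.582 -0.556] target-axes [ 0.043  0.585 -0.553] turn/5 [-0.042  0.119 -0.188]
```

Call:
apply_moves([
  [[0.04,0,-0.3,-0.04,0.12,-0.19],[0,0.2,-0.25,0,0,0],[-0.03,0.2,0,0,0,0],[-0.03,0.15,0,0,0,0],[0,0,0,0,0,0],[0,0,0,0,0,0]],
])

```text
clock: 12.03
eef_pos: [566.5, 71.6, 119.3]
tool_rot: [-1.568, 0.009, 0.336]
force: [0.4, -0.3, -0.6]
width: 16.0
```

```bash
python3 -c "
from h import *
need([572.0,75.1,118],19.5)
d=shot('wrist','wrist10.png')
for n in ('side','scene'):
  b=shot(n,n+'10.png'); p=np.array(readout.read_state()['eef_pos'])
  g=b['image'].astype(int); x,y=proj(b,[p-[0,0,54]])[0].round().astype(int); print(n,'tip pred',x,y,'hole',proj(b,[[573,72.3,50],[571.1,77.7,42]]).round(1).tolist())
  cv2.imwrite('pics/crop10_%s.png'%n,cv2.resize(b['image'][y-35:y+35,x-40:x+40,::-1],None,fx=5,fy=5,interpolation=cv2.INTER_CUBIC))
  G=cv2.cvtColor(b['image'],cv2.COLOR_RGB2GRAY); np.set_printoptions(linewidth=250); print(G[y-8:y+10,x-10:x+11])
"
```

```text
t 12.03 pos [566.5  71.6 119.3] w 16.0 F [ 0.4 -0.3 -0.6] 
 now-axes [0.159 0.03  0.037] target-axes [0.159 0.031 0.036] turn/5 [-0.029 -0.05  -0.107]
side tip pred 320 229 hole [[318.0, 232.7], [318.4, 236.6]]
[[ 41  42  41  42  41  39  36  21  38  79  87  91  91  77  28  27  27  31  47  48  71]
 [ 36  32  31  26  20  19  19  29  57  74  85  91  90  82 126 156  88  94 111 115 141]
 [ 38  62  41 104 106 149 141 151 163  59  80  88  83  98 212 242 129 132 130 128 129]
 [158 179 159 223 226 254 250 252 251  83  74  85  83  78 126 123 128 126 125 125 125]
 [247 246 244 241 239 236 233 236 242 157  66  84  80  93 131 127 128 129 125 123 125]
 [233 233 233 233 233 234 231 232 241 215  58  82  81 109 129 128 128 129 122 123 124]
 [230 231 231 231 232 234 232 236 244 221  57  77  81 112 128 128 126 130 126 125 124]
 [229 230 231 230 232 235 236 239 212 108  93  72  83 131 125 127 129 131 127 123 122]
 [231 232 234 232 234 238 242 214 112 127 124  84 100 131 126 128 127 131 128 124 124]
 [236 236 215 240 241 244 225 106 119 123 125 116 133 126 123 127 127 130 131 123 124]
 [225 241 120 228 2
[... 1605 characters left out ...]
27]
 [226 227 228 230 209 103  94  93  90  90 104 126 130 126 125 126 127 128 128 129 129]
 [224 225 228 233 210  80  68  62  61  66  79 108 129 129 127 125 125 125 127 128 129]
 [224 224 226 233 216  99  53  57  55  51  65 105 130 129 130 128 127 126 125 127 127]
 [224 226 229 213 140  95  49  45  44  43  72 121 128 126 129 129 129 129 127 125 126]
 [224 227 212 139 121 117  94  73  69  92 125 131 129 128 129 127 130 130 130 128 127]
 [226 232 211 120 126 127 125 124 123 129 132 130 127 127 126 126 128 129 129 131 128]
 [209 146 143 124 127 128 127 129 128 130 129 129 126 123 121 123 125 125 125 127 126]
 [208 117 122 126 127 129 128 127 126 126 126 122 168 230 229 204 116 164 204 117 164]]
```

```bash
python3 -c "
from h import *
b=load('side10.png');s=load('scene10.png'); p=np.array(readout.read_state()['eef_pos']); print(p)
print('tip',tri([(b,(321.4,229.2)),(s,(339.2,202.6))]), proj(b,[p-[0,0,54]]),proj(s,[p-[0,0,54]]))
print('hole',tri([(b,(318,232.9)),(s,(336.8,206.9))]))
b=load('side9.png');s=load('scene9.png'); print('tip9',tri([(b,(316.1,328.5)),(s,(425,265.5))]))
need([572.0,75.1,112],19.5)
"
```

```text
[567.11619728  71.6793269  120.10813806]
tip [564.84305801  70.36582384  62.13503338] [[320.33284592 228.38220285]] [[338.79370529 202.50373513]]
hole [572.82471492  71.46320633  49.14597288]
tip9 [523.80273592 339.18694334 107.61320478]
t 12.18 pos [567.1  71.7 120.1] w 15.5 F [ 0.1  0.3 -1.3] 
 now-axes [0.145 0.202 0.04 ] target-axes [0.144 0.203 0.04 ] turn/5 [-0.024 -0.048 -0.088]
```

Call:
apply_moves([
  [[0.15,0,0.04,0,-0.05,-0.09],[0,0.1,0,0,0,0],[0,0.1,0,0,0,0],[0,0,0,0,0,0],[0,0,0,0,0,0]],
])

```text
clock: 12.6
eef_pos: [573.9, 78.0, 112.6]
tool_rot: [-1.568, -0.004, 0.344]
force: [-0.2, -0.2, -1.2]
width: 16.2
```

```bash
python3 -c "
from h import *
need([572.3,75.2,105],19.5)
"
```

```text
t 12.6 pos [573.9  78.  112.6] w 16.2 F [-0.2 -0.2 -1.2] 
 now-axes [-0.063  0.19  -0.054] target-axes [-0.061  0.19  -0.054] turn/5 [-0.027  0.045  0.051]
```

Call:
apply_moves([
  [[-0.06,0.08,-0.06,-0.03,0.04,0.05],[0,0,0,0,0,0],[0,0,0,0,0,0]],
])

```text
clock: 12.85
eef_pos: [572.3, 74.6, 109.1]
tool_rot: [-1.571, 0.0, 0.34]
force: [-0.2, -0.3, -1.0]
width: 15.5
```

```bash
cat >> h.py <<'E'
def fix(tx=0):
    """fixture-frame of TCP: along x from origin, lateral (tool x)"""
    s=readout.read_state(); u=np.array([np.cos(np.radians(109.5)),np.sin(np.radians(109.5))]); p=np.array(s['eef_pos'])
    d=p[:2]-[573.0,72.1]; F=np.array(s['force'])
    print('along from carrier-hole start',round(d@u,2),'lat(toolx)',round(d@[u[1],-u[0]],2),'z',round(p[2],1),'F along/lat/z',round(F[:2]@u,1),round(F[:2]@[u[1],-u[0]],1),round(F[2],1),'tilt',np.round(np.degrees((R.from_euler('xyz',s['tool_rot']).inv()*R.from_euler('xyz',[-np.pi/2,0,np.radians(19.5)])).as_rotvec())/5,3),'w',round(s['width'],1),'t',round(s['clock'],2))
E
python3 -c "
from h import *
fix()
p=np.array(readout.read_state()['eef_pos'])
for n in ('side','scene'):
  b=shot(n,n+'11.png'); x,y=proj(b,[p-[0,0,56]])[0]; print(n,x,y); x=int(round(x));y=int(round(y))
  G=cv2.cvtColor(b['image'],cv2.COLOR_RGB2GRAY); np.set_printoptions(linewidth=250); print(x-8,y-7); print(G[y-7:y+8,x-8:x+9])
"
```

```text
along from carrier-hole start 2.57 lat(toolx) 0.12 z 109.1 F along/lat/z -0.3 -0.3 -1.0 tilt [ 0.007 -0.    -0.006] w 15.5 t 12.85
side 318.0955156488866 232.59606184900656
310 226
[[233 232 233 235 242 218  46  79  87  89  76  87 128 122 127 127 128]
 [230 231 231 233 240 249  82  73  85  87  80 118 129 124 127 128 129]
 [229 230 231 231 238 248 135  69  84  82  82 134 127 124 126 127 128]
 [231 230 231 232 240 249 111  77  83  82 100 132 129 124 125 126 127]
 [235 233 233 235 244 223 114  88  80  81 113 126 129 126 123 127 126]
 [222 242 242 243 216 106  99  78  80  85  89 105 131 128 123 125 126]
 [128 229 226 218 109  90  82  88  73  79  77  71 118 127 125 128 128]
 [119 115 114 117 119  87  50  38  48  51  36  55 111 130 123 126 127]
 [125 126 125 126 127 113  58  44  34  40  55  82 129 131 125 124 127]
 [127 128 127 129 128 132 116  86  69  75 103 127 133 129 128 125 128]
 [126 129 127 127 127 131 134 139 138 137 133 128 129 129 128 124 127]
 [127 129 127 125 126 126 131 133 131 129 129 127 129 130 128 125 126]
 [126 125 123 121 118 123 127 131 130 129 128 125 130 128 130 126 1
[... 563 characters left out ...]
117 123 111  93  83  74  78  99 126 128 126 125 125 127 128]
 [227 229 204 116  85  69  62  67  71  79 107 130 129 127 125 124 125]
 [224 229 211 110  77  54  56  57  52  66 105 130 127 128 129 128 126]
 [225 227 230 198  82  49  47  42  42  74 120 128 128 128 129 129 128]
 [226 230 215 141 115  94  74  68  93 124 129 128 128 128 128 129 129]
 [231 215 141 123 127 123 123 124 127 133 129 129 129 128 128 129 130]
 [145 143 123 124 127 128 128 128 128 130 131 131 130 128 128 128 128]
 [117 122 124 127 130 128 127 126 127 127 128 130 130 129 129 128 128]
 [122 125 125 126 127 129 128 127 125 123 121 121 122 123 123 122 122]
 [123 126 127 127 127 127 128 126 122 163 225 222 223 224 227 229 228]]
```

Both views show the tip in line with the hole. I'll descend in small steps.

Call:
apply_moves([
  [[0,0.1,0,0,0,0],[0,0.1,0,0,0,0],[0,0.08,0,0,0,0],[0,0,0,0,0,0],[0,0,0,0,0,0]],
])

```text
clock: 13.37
eef_pos: [572.2, 74.3, 96.7]
tool_rot: [-1.571, 0.001, 0.34]
force: [0.6, 0.8, -1.6]
width: 15.6
```

```bash
python3 -c "
from h import *
fix()"
```

```text
along from carrier-hole start 2.38 lat(toolx) 0.01 z 96.7 F along/lat/z 0.6 0.8 -1.6 tilt [ 0.007 -0.004 -0.006] w 15.6 t 13.37
```

Call:
apply_moves([
  [[0,0.08,0.02,0,0,0],[0,0.08,0.02,0,0,0],[0,0,0.02,0,0,0],[0,0,0,0,0,0]],
])

```text
clock: 13.7
eef_pos: [571.9, 75.9, 89.6]
tool_rot: [-1.573, -0.0, 0.34]
force: [0.0, -1.1, -0.9]
width: 16.3
```

```bash
python3 -c "
from h import *
fix()"
```

```text
along from carrier-hole start 3.93 lat(toolx) 0.27 z 89.6 F along/lat/z -1.1 -0.3 -0.9 tilt [ 0.022 -0.01   0.001] w 16.3 t 13.7
```

Call:
apply_moves([
  [[0,0.1,0.02,0,0,0],[0,0.1,0.02,0,0,0],[0,0.05,0.01,0,0,0],[0,0,0,0,0,0]],
])

```text
clock: 14.03
eef_pos: [572.1, 76.1, 79.2]
tool_rot: [-1.575, -0.001, 0.338]
force: [0.7, -0.5, -0.1]
width: 16.0
```

```bash
python3 -c "
from h import *
fix()"
```

```text
along from carrier-hole start 4.04 lat(toolx) 0.5 z 79.2 F along/lat/z -0.7 0.5 -0.1 tilt [ 0.05  -0.025  0.013] w 16.0 t 14.03
```

Call:
apply_moves([
  [[-0.01,0.05,0.03,0.05,0,0],[0,0.07,0.03,0,0,0],[0,0.05,0.02,0,0,0],[0,0,0,0,0,0]],
])

```text
clock: 14.37
eef_pos: [571.0, 78.9, 71.7]
tool_rot: [-1.571, -0.002, 0.338]
force: [0.1, -2.2, -0.5]
width: 16.3
```

```bash
python3 -c "
from h import *
fix()"
```

```text
along from carrier-hole start 7.12 lat(toolx) 0.39 z 71.7 F along/lat/z -2.1 -0.6 -0.5 tilt [-0.001 -0.029  0.021] w 16.3 t 14.37
```

Call:
apply_moves([
  [[0,0.06,-0.01,0,-0.03,0],[0,0.06,-0.01,0,0,0],[0,0.06,0,0,0,0],[0,0,0,0,0,0]],
])

```text
clock: 14.7
eef_pos: [571.0, 78.9, 63.5]
tool_rot: [-1.57, -0.002, 0.341]
force: [1.6, -1.0, -1.3]
width: 16.0
```

```bash
python3 -c "
from h import *
fix()"
```

```text
along from carrier-hole start 7.04 lat(toolx) 0.37 z 63.5 F along/lat/z -1.5 1.1 -1.3 tilt [-0.011  0.01   0.018] w 16.0 t 14.7
```

Going in freely. I'll continue until the collar seats, watching the force.

Call:
apply_moves([
  [[0,0.04,0,0,0,0],[0,0.04,0,0,0,0],[0,0.04,0,0,0,0],[0,0.04,0,0,0,0]],
])

```text
clock: 15.03
eef_pos: [571.1, 78.9, 61.0]
tool_rot: [-1.57, -0.002, 0.341]
force: [-3.8, -1.5, 13.4]
width: 16.0
```

```bash
python3 -c "
from h import *
fix()"
```

```text
along from carrier-hole start 7.01 lat(toolx) 0.47 z 61.0 F along/lat/z -0.2 -4.1 13.4 tilt [-0.012  0.006  0.022] w 16.0 t 15.03
```

Call:
apply_moves([
  [[0,0.08,0,0,0,0],[0,0.1,0,0,0,0],[0,0.1,0,0,0,0]],
])

```text
clock: 15.28
eef_pos: [571.2, 78.8, 60.9]
tool_rot: [-1.57, -0.004, 0.34]
force: [-8.5, -2.5, 34.1]
width: 16.6
```

```bash
python3 -c "
from h import *
fix()"
```

```text
along from carrier-hole start 6.95 lat(toolx) 0.55 z 60.9 F along/lat/z 0.5 -8.9 34.1 tilt [-0.013 -0.002  0.044] w 16.6 t 15.28
```

It stops solidly at 60.9, the expected home height. I'll relieve the force and release.

Call:
apply_moves([
  [[0,-0.01,0,0,0,0],[0,0,0,0,0,0],[0,0,0,0,0,0]],
])

```text
clock: 15.53
eef_pos: [571.3, 79.0, 64.0]
tool_rot: [-1.57, -0.006, 0.34]
force: [0.7, -0.8, -2.0]
width: 16.1
```

Call:
apply_moves([
  [[0,0,0,0,0,0],[0,0,0,0,0,0],[0,0,0,0,0,0],[0,0,0,0,0,0],[0,0,0,0,0,0],[0,0,0,0,0,0]],
], claw=60)

```text
clock: 16.03
eef_pos: [570.7, 81.4, 62.0]
tool_rot: [-1.567, -0.005, 0.342]
force: [-0.2, -0.3, 0.3]
width: 60.1
```

```bash
python3 -c "
from h import *
fix()"
```

```text
along from carrier-hole start 9.53 lat(toolx) 0.89 z 62.0 F along/lat/z -0.2 -0.3 0.3 tilt [-0.044  0.016  0.053] w 60.1 t 16.03
```

Call:
apply_moves([
  [[-0.01,-0.3,-0.04,0,0,0],[0,-0.5,0,0,0,0],[0,-0.8,0,0,0,0],[0,-0.8,0,0,0,0],[0,-0.5,-0.5,0,0,0],[0,0,-0.9,0,0,0],[0,0,-0.6,0,0,0],[0,0,0,0,0,0]],
])

```text
clock: 16.7
eef_pos: [598.3, 3.1, 188.9]
tool_rot: [-1.568, -0.007, 0.348]
force: [-0.0, -0.9, 0.2]
width: 60.2
```

```bash
python3 -c "
from h import *
fix()
d=shot('wrist','wrist12.png'); b=shot('side','side12.png'); s=shot('scene','scene12.png')
print('pred handle top home / 10mm high',proj(d,[[570.9,78.3,88],[570.9,78.3,98],[570.9,78.3,54]]).round(1).tolist())
for n,q in (('side',b),('scene',s)): print(n,proj(q,[[570.9,78.3,z] for z in (50,54,88)]).round(1).tolist())
o=np.zeros((600,800,3),np.uint8); o[:400,:500]=d['image'][:,70:570,::-1]
o[:360,500:]=cv2.resize(b['image'][170:278,275:365,::-1],(300,360),interpolation=cv2.INTER_CUBIC)
o[360:,500:]=cv2.resize(s['image'][165:237,290:380,::-1],(300,240),interpolation=cv2.INTER_CUBIC)
o[400:,:500]=cv2.resize(b['image'][80:400,60:460,::-1],(250,200)).repeat(1,1)[:, :].copy() if False else np.hstack([cv2.resize(b['image'][80:400,60:460,::-1],(250,200)),cv2.resize(s['image'][100:360,140:500,::-1],(250,200))])
cv2.imwrite('pics/c12.png',o)
"
```

```text
along from carrier-hole start -73.46 lat(toolx) 0.85 z 188.9 F along/lat/z -0.8 -0.3 0.2 tilt [-0.034  0.093  0.075] w 60.2 t 16.7
pred handle top home / 10mm high [[317.0, 93.1], [317.0, 93.0], [316.9, 93.5]]
side [[318.4, 234.7], [318.4, 233.6], [318.0, 224.2]]
scene [[339.0, 208.5], [339.0, 207.6], [339.2, 200.1]]
```

View pics/c12.png

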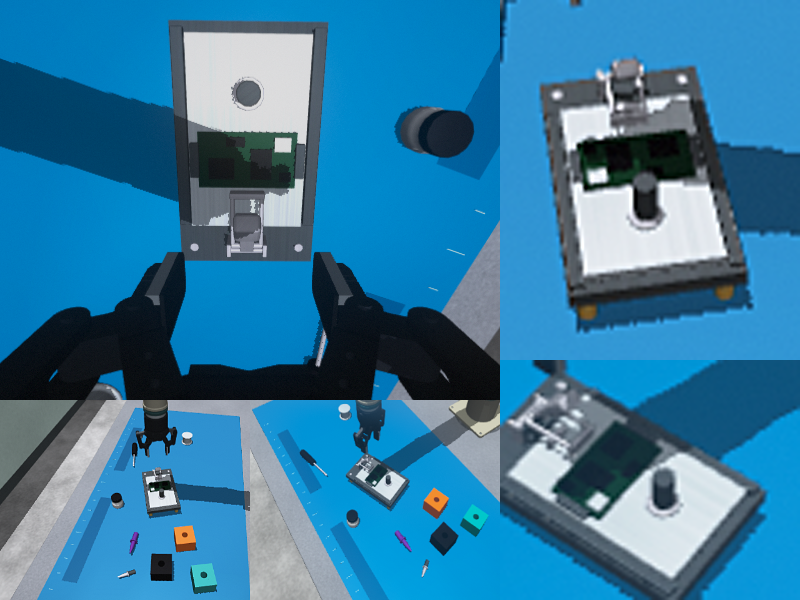

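The views show the pin upright in the carrier at wrist (317,93), its collar on the plate, the latch open and everything else in place. The relief move lifted the arm 3 mm before release, so I'll tap the handle's top gently with closed fingers to verify its height. Home is 88 mm.

Call:
apply_moves([
  [[0,0,0.6,0,0.09,0.07],[0,0,0.8,0,0,0],[0,0.2,0.5,0,0,0],[0,0.6,0,0,0,0],[0,0.6,0,0,0,0],[0,0.3,0,0,0,0],[0,0,0,0,0,0],[0,0,0,0,0,0]],
], claw=0)

```text
clock: 17.52
eef_pos: [561.4, 99.9, 117.6]
tool_rot: [-1.552, 0.006, 0.364]
force: [-0.0, -1.0, 0.9]
width: -0.2
```

```bash
python3 -c "
from h import *
need([570.9,78.4,93],19.5);fix()"
```

```text
t 17.52 pos [561.4  99.9 117.6] w -0.2 F [-0.  -1.   0.9] 
 now-axes [ 0.035  0.603 -0.597] target-axes [ 0.045  0.614 -0.585] turn/5 [-0.21   0.267 -0.073]
along from carrier-hole start 30.04 lat(toolx) -1.69 z 117.6 F along/lat/z -0.9 -0.4 0.9 tilt [-0.21   0.267 -0.073] w -0.2 t 17.52
```

Call:
apply_moves([
  [[0.04,0,-0.3,-0.21,0.27,-0.07],[0,0,-0.28,0,0,0],[0,0.25,0,0,0,0],[0,0.2,0,0,0,0],[0,0,0,0,0,0],[0,0,0,0,0,0]],
])

```text
clock: 18.02
eef_pos: [573.6, 76.7, 100.8]
tool_rot: [-1.574, -0.005, 0.337]
force: [0.1, 0.0, 0.1]
width: 0.1
```

```bash
python3 -c "
from h import *
need([570.9,78.4,93],19.5)"
```

```text
t 18.02 pos [573.6  76.7 100.8] w 0.1 F [0.1 0.  0.1] 
 now-axes [-0.052  0.195  0.063] target-axes [-0.051  0.195  0.063] turn/5 [ 0.034 -0.035  0.058]
```

Call:
apply_moves([
  [[-0.05,0,0.06,0.03,-0.03,0.06],[0,0.06,0,0,0,0],[0,0.06,0,0,0,0],[0,0.05,0,0,0,0],[0,0.04,0,0,0,0],[0,0.04,0,0,0,0]],
])

```text
clock: 18.52
eef_pos: [570.9, 78.9, 90.4]
tool_rot: [-1.57, -0.0, 0.34]
force: [-0.3, 1.0, 0.1]
width: -0.1
```

```bash
python3 -c "
from h import *
need([570.9,78.4,93],19.5)"
```

```text
t 18.52 pos [570.9  78.9  90.4] w -0.1 F [-0.3  1.   0.1] 
 now-axes [-0.005 -0.065 -0.012] target-axes [-0.005 -0.065 -0.012] turn/5 [-0.005  0.     0.002]
```

Call:
apply_moves([
  [[0,0.03,0,0,0,0],[0,0.03,0,0,0,0],[0,0.03,0,0,0,0],[0,0.03,0,0,0,0]],
])

```text
clock: 18.85
eef_pos: [571.1, 79.1, 88.1]
tool_rot: [-1.57, -0.001, 0.34]
force: [-3.5, -0.7, 10.7]
width: 0.5
```

Call:
apply_moves([
  [[0,0.05,0,0,0,0],[0,0.05,0,0,0,0]],
])

```text
clock: 19.02
eef_pos: [571.2, 79.1, 88.0]
tool_rot: [-1.57, -0.002, 0.34]
force: [-4.9, -0.6, 18.0]
width: 0.1
```

Contact came at 88.0 mm, exactly home height, so the collar is flush. I'll back away and hand in.

Call:
apply_moves([
  [[0,-0.3,0,0,0,0],[0,-0.7,0,0,0,0],[0,-0.8,0,0,0,0],[0,-0.8,0,0,0,0],[0,-0.3,-0.8,0,0,0],[0,0,-0.8,0,0,0],[0,0,0,0,0,0],[0,0,0,0,0,0]],
])

```text
clock: 19.68
eef_pos: [593.2, 18.9, 211.0]
tool_rot: [-1.571, -0.004, 0.345]
force: [0.8, 1.0, -1.5]
width: -0.1
```

```bash
python3 -c "
from h import *
fix()
d=shot('wrist','wrist13.png'); e=load('wrist12.png')
p=proj(d,[[570.9,78.3,88],[634,-101,69],[589.9,23.8,104.5]]); print(p.round().tolist())
g=cv2.cvtColor(d['image'],cv2.COLOR_RGB2GRAY); x,y=p[0].astype(int)
n,l,S,c=cv2.connectedComponentsWithStats((g[y-30:y+30,x-30:x+30]<110).astype(np.uint8)); print([(c[i]+[x-30,y-30],S[i,4]) for i in range(1,n) if 50<S[i,4]<2000])
b=shot('side'); D=cv2.absdiff(b['image'],load('side12.png')['image']).max(2)>60; D[:150]=0; print('side changes below row 150',D.sum(), np.argwhere(D)[:3].tolist())
print(finish_job())
"
```

```text
along from carrier-hole start -56.94 lat(toolx) 1.31 z 211.0 F along/lat/z 0.7 1.1 -1.5 tilt [-0.     0.057  0.041] w -0.1 t 19.68
[[316.0, 115.0], [316.0, 307.0], [316.0, 191.0]]
[(array([316.93658537, 115.19268293]), np.int32(410))]
side changes below row 150 2081 [[150, 282], [150, 283], [150, 284]]
the job is handed in; nothing more can be done
None
```

I opened the latch, drove the tapered pin home through the carrier into the base hole, and handed the job in at about 20 s. It reports no verdict.

**Latch:** I lifted the lever past centre. It resisted near upright, with up to about 36 N at the wrist, so I tilted the tool along with it. When released it fell to its open stop. In the last wrist view its tab was where 2.3 rad predicts.

**Pin:** I took the large steel pin from the black stand and lowered it with small sideways shifts, so the pin drew the carrier about 6–7 mm into line. I pressed it to a solid stop, which took 34 N.

**Checks:**
- **Collar height:** after release, a light tap with closed fingers (18 N at most) met the handle's top at 88.0 mm, exactly the home height. I did this because relieving the force had lifted the gripper, and perhaps the pin, by 3 mm just before release.
- **Pin position:** in the last wrist picture the pin is within 1 pixel of where it should be.
- **Other objects:** in the views after release, the spool, jar, driver and look-alikes looked unmoved.
- **Side view comparison:** this check told me nothing. The before-and-after difference showed about 2,000 changed pixels; I put that down to the arm and its shadow, but did not confirm it.

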